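Bring the tray markers of a phone repair bench up to date

ROBOT

A 7-joint arm with a two-finger parallel gripper is mounted at the origin on the work surface. World frame = base frame: x ahead of the robot, y to its left, z up, the work surface at z = 0. Lengths are in mm, angles in rad, forces in N, time in s.
With the tool pointing down it reaches from about 425 to 875 mm from the base axis. Payload 4.7 kg.
Tool frame: the origin (TCP) lies midway between the tips of the shut fingers; the grasp point (between the pads) lies 19 mm behind it (arm.grip_point_offset is the distance from the TCP to the grasp point, in mm); z points along the fingers, y is the line along which they close (so a half turn about z gives the same grasp; the last joint's range is limited). The gripper opens to 87 mm and grips with 3 to 60 N. Pads are 19 mm wide; open, the fingers measure 117 mm over their backs; the gripper's body (75 mm by 190 mm) begins 51 mm behind the grasp point.
Start: joints at [-1.179, 0.321, -0.07, 1.45, 0.023, 1.371, -0.057], TCP at [239.798, 604.171, 222.587] pointing down, gripper open.
Joint ranges: [-2.86, 2.86], [-0.3, 2.09], [-1.38, 1.24], [0.06, 2.45], [-1.56, 4.7], [0.09, 2.05], [-2.69, 2.69]. Speed limits (rad/s): [2.57, 2.57, 3.14, 3.14, 3.14, 3.14, 3.14].

INTERFACE

Orientations are given as a unit quaternion [x, y, z, w].
In Python, from bench import arm, vision gives the robot as it stands.
- The arm moves only by the tool move_arm, never from a script. Its argument "deltas" is a list of rows, each a list of 2 entries, a list of its own where there are three numbers: the shift along the tool's x, y, z in mm, then the turn about the tool's z in rad. In form: [[[tx, ty, tz], turn], ...]. A call has 1 to 5 rows; each row is the pose to reach, as a shift and turn from the pose commanded when the call began, along the tool's axes at that moment; what a row does not reach only later rows make up. A row lasts 1/8 s, in which the tool goes at most 62.5 mm and 10.7 degrees, less where a joint would pass 70% of its speed; a pose out of reach is approached as far as the arm can. A call with a gripper value outside its range is refused whole. "claw" is the opening, from 0 (shut) to 1 (fully open), set as the call begins (left out, the last holds). The fingers move at their own pace and stop on an object; "newtons" is the grip in N (left out, the last holds). Time passes only in rows, so rows that repeat a pose let the fingers close. It gives the time, the measured TCP pose, the force, the opening and the grip force at its end, in the units of the state.
- arm.state(): the state, without advancing time (a new reading comes with each control period).
- vision.read_camera(name): name is "scene" or "top" or "wrist"; returns a dict with "img" (480x640x3 uint8, red, green, blue), "K" (3x3 intrinsics, pixels), "D" ([k1, k2, p1, p2, k3] as OpenCV has them; the pictures are not rectified), "world_from_camera" (4x4, takes a point from camera to world coordinates). Camera axes: x right, y down, z forward; pixel columns grow to the right and rows downward; lengths in mm; the calibration is good to about 2 mm. A picture is of the moment at which its call begins. There is no depth.
- arm.sign_off(): hands the job in; it is judged then, once.
The state is a dict: "t": time; "qpos": joint angles; "qvel": joint speeds; "tau": joint torques, N m; "tool_pos": TCP position; "tcp_rot": TCP orientation; "force": force on the tool from outside, world axes, zero at the start; "torque": the same for the moment, N m; "gripper_width": opening from 0.0 (shut) to 1.0 (fully open); "finger_force": force on a finger pad.
Only numpy, scipy, OpenCV 4.12 (cv2) and the standard library are available. Lean on these libraries where they do the work, as an engineer would, in place of code of your own. Each camera call takes 0.05 s, during which the arm holds its last target. There are 200 camera calls.

TASK

Bring the job markers up to date by pushing them over gently with the fingertips: flip the marker at the tray with the finished, closed phone right over its hinge so that it lies down flat with the tick up, and flip the marker at the tray with the board jig, newly booked in, back over so that it lies down flat with the ring up. Leave the third marker, the things in the trays and everything else on the bench as they are.

Things in the scene. Friction and masses are not known exactly. Their poses are not given: they have to be found in the camera images.
- tray_1: Fixed black job tray, holds the finished, closed phone: 178 x 105 mm, walls 20 mm high, with a flip-over marker on a bracket at its end nearest the robot. Origin: on the bench straight below the middle of the marker's hinge pin; x points away from the robot into the tray (tray from x = 32 to 210 mm), y to the left, z up.
- tray_2: Fixed job tray that holds the board jig; exactly like tray_1, with its own marker, same origin and axes.
- tray_3: Fixed job tray that holds the opened phone; exactly like tray_1, with its own marker, same origin and axes.
- marker_1 (a joint): Marker of tray_1 (finished phone), an aluminium plate on a level hinge. Value in rad: 0 = lies level to the left (+y of the tray), black ring up; pi/2 = upright; pi = lies level to the right (-y), black tick up (stops at 0 and pi). Starts at 0 to 0.3. Stiff hinge, 0.03 N m (0.5 N at the plate's edge, about 2 N at the tail): it stays at any angle where it is left.
- marker_2 (a joint): Marker of tray_2 (board jig); same make and values as marker_1. It starts at pi-0.3 to pi: tick up.
- marker_3 (a joint): Marker of tray_3 (opened phone); same make and values as marker_1. It lies ring up (0 to 0.15), which is right: leave it alone.
- marker_1_pivot (a point): Middle of the hinge pin, fixed, 48 mm above the bench; axes as tray_1 (x along the pin, y left, z up). Two bracket ears at x = +-17 mm, 18 mm wide in y, reach 9 mm above the pin. Under the pin a steel foot 140 mm long in y, 52 mm in x, 4 mm thick; two rest posts, 10 mm thick, stand at y = +-53 mm, 46 mm high, and the plate lies on one of them.
- marker_2_pivot (a point): Middle of the hinge pin of marker_2; all as marker_1_pivot, axes as tray_2.
- marker_3_pivot (a point): Middle of the hinge pin of marker_3; all as marker_1_pivot, axes as tray_3.
- marker_1_edge (a point): Middle of the free edge of the marker's plate, 62 mm from the pin; moves with it. Plate 4 mm thick, the pin in its mid-plane, 40 mm wide along the pin, from 12 to 62 mm from the pin. Beyond the pin, in the same plane, a ribbed thumb tail 26 mm wide sticks out to 36 mm from the pin: pushing the tail down raises the plate. Nothing is under the tail but the foot.
- marker_2_edge (a point): Middle of the free edge of marker_2's plate; all as marker_1_edge.
- marker_3_edge (a point): Middle of the free edge of marker_3's plate; all as marker_1_edge.
- phone: Finished phone, closed, a plain dark slab with its screen up, 148 x 72 x 9 mm, lying lengthwise in tray_1, loose. Origin at the centre of its underside.
- board_jig: Board jig in tray_2: aluminium plate 120 x 60 mm with clamp bars and a circuit board between them, 19 mm high, loose. Origin at the centre of its underside.
- open_phone: Opened phone in tray_3: 146 x 71 x 8 mm chassis without screen, battery and circuit board showing, loose. Origin at the centre of its underside.
- flux_bottle: Small amber bottle, 32 mm across, 68 mm high, standing between the left and middle trays. Origin under its centre. Bystander.
- solder_reel: Small steel-grey solder reel, 36 mm across, 30 mm high, standing between the middle and right trays. Origin under its centre. Bystander.
- screwdriver: Precision screwdriver, 150 mm long, lying in front of the markers on the robot's side. Origin under its middle. Bystander.
- tweezers: Steel tweezers, 120 mm long, lying in front of the markers on the robot's side. Origin under their middle. Bystander.
- screw_dish: Steel screw dish, 80 mm across, 22 mm high, beside the outer tray. Origin under its centre. Bystander.
- multimeter: Dark green multimeter on its back, 185 x 88 x 55 mm, beside the outer tray. Origin under its centre. Bystander.

How it is judged (in metres and radians):
At the end, for the whole second after the job is handed in: The finished phone's marker lies within 0.17 rad of flat with the tick up, the board jig's marker within 0.17 rad of flat with the ring up, the third marker's edge is within 15 mm and everything loose within 20 mm of where it was, and all the markers are at rest (value of joint marker_1 above 2.972 rad and value of joint marker_2 below 0.17 rad and distance of marker_3_edge from where it was at the start of the episode below 0.015 m and velocity of joint marker_1 between -0.05 and 0.05 rad/s and velocity of joint marker_2 between -0.05 and 0.05 rad/s and velocity of joint marker_3 between -0.05 and 0.05 rad/s and distance of each of phone, board_jig, open_phone, flux_bottle, solder_reel, screwdriver, tweezers, screw_dish, multimeter from where it was at the start of the episode below 0.02 m); the robot touches nothing.
It fails at once if the third marker is moved (its edge by 15 mm or more) (distance of marker_3_edge from where it was at the start of the episode above 0.015 m).
It fails at once if something lying in a tray is lifted or shifted by 20 mm or more (distance of any of phone, board_jig, open_phone from where it was at the start of the episode above 0.02 m).
It fails at once if something else loose on the bench is lifted, tipped or shifted by 20 mm or more (distance of any of flux_bottle, solder_reel, screwdriver, tweezers, screw_dish, multimeter from where it was at the start of the episode above 0.02 m or angle between any of flux_bottle, solder_reel's own z axis and vertical above 0.4 rad).
It fails at once if a marker or its bracket is pinched or pushed hard (more than 40 N) (contact force between the fingers and tray_1 above 40 N or contact force between the fingers and tray_2 above 40 N or contact force between the fingers and tray_3 above 40 N).
It also fails if it takes over 58 s, if anything falls off the work surface, if the arm or the gripper's body presses on something with over 40 N, if the wrist force passes 120 N, or if a joint passes its speed limit or range.

## Working session

There is one attempt and no reset: what is moved stays moved. The work goes in short steps, Python scripts to look and compute and a tool call to move; the robot and the scene stay as the last step left them, time stands still between calls to the robot, and variables do not carry over. Pictures are saved under pics/ and viewed, at most 10 in all, crops included, and the job is handed in when it is done.

Besides the shell and the picture viewer there is one more tool, called after "Call:" by a JSON object that holds its "name" and its "arguments", one argument or row to a line. move_arm: Moves the arm, as the interface text tells. Its arguments: {"type":"object","properties":{"deltas":{"type":"array","items":{"type":"array"}},"claw":{"type":"number"},"newtons":{"type":"number"}},"required":["deltas"]}

```bash
mkdir -p pics; cat > h.py <<'E'
import numpy as np, cv2
from bench import arm, vision
def ray(c,px,z):
    p=cv2.undistortPoints(np.array([[px]],float),np.array(c["K"]),np.array(c["D"]))[0,0]
    T=np.array(c["world_from_camera"]); d=T[:3,:3]@[p[0],p[1],1]; o=T[:3,3]
    return (o+d*(z-o[2])/d[2]).round(1)
E
python3 - <<'E'
from h import *
import pickle
for n in ("top","scene"):
    c=vision.read_camera(n); pickle.dump(c,open(n+".pkl","wb")); cv2.imwrite(f"pics/{n}0.png",c["img"][:,:,::-1]); print(n,np.array(c["world_from_camera"]).round(2).tolist())
s=arm.state(); print(s)
E
```

```text
top [[0.02, -0.99, 0.11, 398.07], [-1.0, -0.02, -0.0, 2.31], [0.0, -0.11, -0.99, 1190.69], [0.0, 0.0, 0.0, 1.0]]
scene [[0.88, 0.26, -0.4, 987.47], [0.48, -0.48, 0.73, -903.87], [-0.0, -0.84, -0.55, 705.83], [0.0, 0.0, 0.0, 1.0]]
{'t': 0.1, 'qpos': array([-1.17890027,  0.32175138, -0.07010294,  1.45156863,  0.02260944,
        1.37080687, -0.05692361]), 'qvel': array([ 0.00108292, -0.00074659, -0.00111496, -0.00260872,  0.00136341,
        0.00108949, -0.00238894]), 'tau': array([ 2.42925125e-04, -4.92571771e+01, -4.05587945e-01, -3.13397849e+01,
       -6.41003600e-02,  3.95761861e-02,  7.17098010e-05]), 'tool_pos': array([239.61861434, 603.6760975 , 221.56156139]), 'tcp_rot': array([ 1.87764895e-01,  9.82213613e-01, -8.65811816e-04, -1.15611733e-04]), 'force': array([ 0.1911332 , -0.28391761, -0.04243188]), 'torque': array([-0.00379581,  0.01618727,  0.0327178 ]), 'finger_force': 0.0, 'gripper_width': 0.996878562065155}
```

View pics/top0.png

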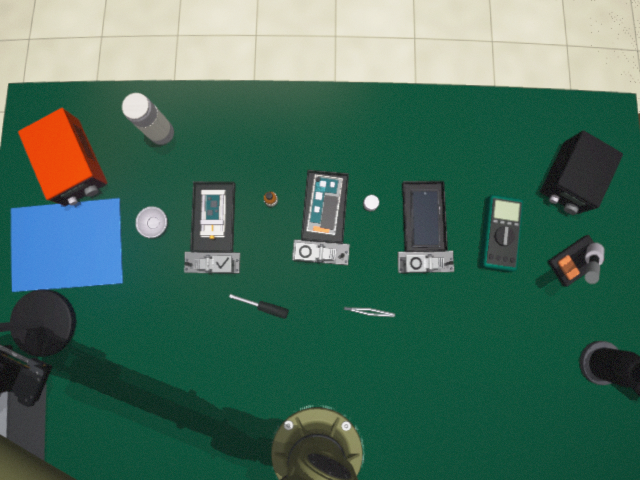

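View pics/scene0.png

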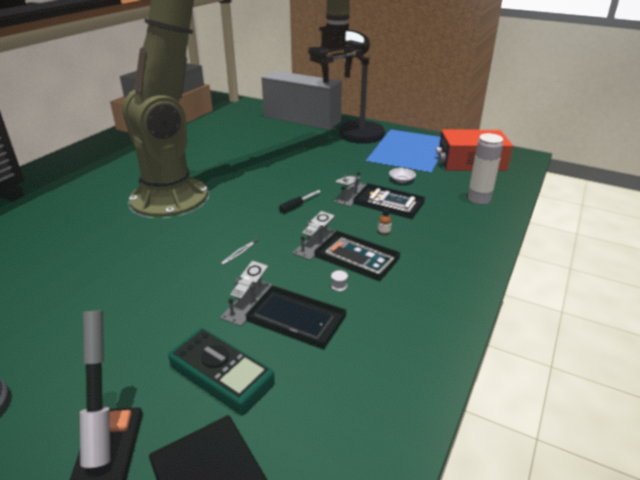

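The top view shows the jig tray at left (213,217) with its marker tick up at (212,262). The opened phone is in the middle tray, and the finished phone is at right (424,217) with its marker ring up at (425,263). Next I'll enlarge the two marker feet.

```bash
python3 - <<'E'
from h import *
import pickle
c=pickle.load(open("top.pkl","rb")); im=c["img"][:,:,::-1]
a=[cv2.resize(im[170:282,x:x+75],None,fx=5,fy=5,interpolation=cv2.INTER_CUBIC) for x in (175,389)]
cv2.imwrite("pics/crop0.png",np.hstack(a))
hsv=cv2.cvtColor(im,cv2.COLOR_BGR2HSV)
m=((hsv[...,1]<90)|(hsv[...,2]<28)).astype(np.uint8)
for x in (175,285,389):
    q=np.zeros_like(m); q[170:282,x:x+75]=m[170:282,x:x+75]
    cs,_=cv2.findContours(q,cv2.RETR_EXTERNAL,cv2.CHAIN_APPROX_NONE)
    k=max(cs,key=cv2.contourArea); print(cv2.minAreaRect(k),cv2.approxPolyDP(k,2.5,True)[:,0].tolist())
E
```

```text
((212.0, 227.0), (92.0, 56.0), 90.0) [[193, 181], [190, 250], [184, 252], [184, 272], [238, 273], [240, 253], [232, 251], [234, 183]]
((323.4241638183594, 216.91036987304688), (57.13529586791992, 91.93135070800781), 4.763641834259033) [[308, 170], [301, 238], [293, 240], [292, 259], [347, 264], [349, 244], [342, 242], [347, 173]]
((426.0, 226.5), (91.0, 56.0), 90.0) [[403, 181], [405, 250], [398, 252], [398, 272], [453, 271], [453, 251], [446, 249], [443, 182]]
```

View pics/crop0.png

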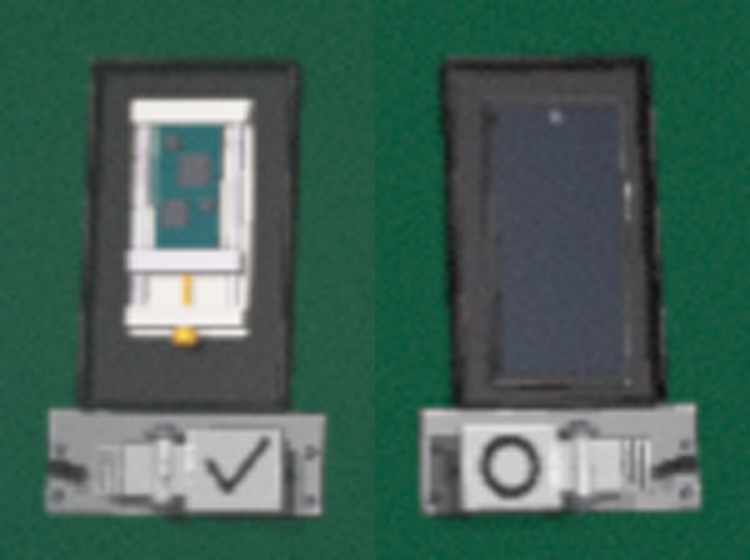

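```bash
python3 - <<'E'
from h import *
import pickle
c=pickle.load(open("top.pkl","rb"))
for n,x0,q in (("m2",175,[(48,410),(326,412),(322,515),(46,513)]),("m1",389,[(45,410),(320,405),(325,508),(47,515)])):
    w=np.array([ray(c,(x0+a/5-.4,170+b/5-.4),4) for a,b in q]); e=(w[0]+w[3]-w[1]-w[2])/2
    print(n,w.tolist(),"pivot",w.mean(0),"len",np.hypot(*e[:2]),"yaw",np.arctan2(-e[0],e[1]))
for n,p in (("hinge2",(208.2,262.4)),("hinge1",(429.4,262))): print(n,ray(c,p,57))
for n,p in (("bottle",(270,199)),("reel",(371,202))): print(n,ray(c,p,40))
E
```

```text
m2 [[487.6, 342.9, 4.0], [489.1, 201.6, 4.0], [437.4, 201.8, 4.0], [435.7, 341.5, 4.0]] pivot [462.45 271.95   4.  ] len 140.5091100249375 yaw 0.011387408116974234
m1 [[496.5, -195.2, 4.0], [501.1, -335.3, 4.0], [449.0, -337.2, 4.0], [443.7, -196.1, 4.0]] pivot [ 472.575 -265.95     4.   ] len 140.6871085067854 yaw 0.03519172387273517
hinge2 [458.7 268.1  57. ]
hinge1 [ 468.1 -263.3   57. ]
bottle [618.6 125.5  40. ]
reel [ 615.1 -123.7   40. ]
```

Call:
{"name": "move_arm", "arguments": {
  "deltas": [
    [[-45, -30, 8], 0.17],
    [[-90, -60, 16], 0.34],
    [[-135, -90, 24], 0.51],
    [[-180, -117, 32], 0.68],
    [[-228, -147, 40], 0.85]
  ],
  "claw": 0
}}

```text
t: 0.72
tool_pos: [398.0, 382.0, 182.0]
tcp_rot: [0.578, 0.816, -0.0, -0.0]
force: [0.8, 0.2, 1.0]
gripper_width: 0.516
finger_force: 0.0
```

```bash
cat > g.py <<'E'
import sys
from h import *
from scipy.spatial.transform import Rotation as R
s=arm.state(); r=R.from_quat(s["tcp_rot"]).as_matrix()
t=np.array([float(v) for v in sys.argv[1:4]])
print("t",round(s["t"],2),"pos",s["tool_pos"].round(1),"F",s["force"].round(1),"grip",round(s["gripper_width"],2),"delta",(r.T@(t-s["tool_pos"])).round(1),"turn",round(float(np.arctan2(r[1,0],r[0,0])-np.pi/2),3))
E
python3 g.py 461 295 120
```

```text
t 0.72 pos [398. 382. 182.] F [0.8 0.2 1. ] grip 0.52 delta [-103.    30.6   62. ] turn 0.338
```

Call:
{"name": "move_arm", "arguments": {
  "deltas": [
    [[-35, 10, 20], 0.17],
    [[-70, 20, 40], 0.338],
    [[-103, 30, 62], 0.338],
    [[-103, 30, 62], 0.338]
  ]
}}

```text
t: 1.23
tool_pos: [460.9, 292.3, 118.4]
tcp_rot: [0.707, 0.707, -0.002, 0.0]
force: [0.2, 0.5, 0.1]
gripper_width: 0.063
finger_force: 0.0
```

```bash
python3 g.py 461 295 60; python3 - <<'E'
from h import *
a=[vision.read_camera(n)["img"][:,:,::-1] for n in("wrist","top")]
cv2.imwrite("pics/w1.png",np.hstack([cv2.resize(a[0],(400,300)),cv2.resize(a[1][180:292,150:300],(400,300),interpolation=cv2.INTER_CUBIC)]))
E
```

```text
t 1.23 pos [460.9 292.3 118.4] F [0.2 0.5 0.1] grip 0.06 delta [ 3.   0.2 58.4] turn -0.001
```

View pics/w1.png

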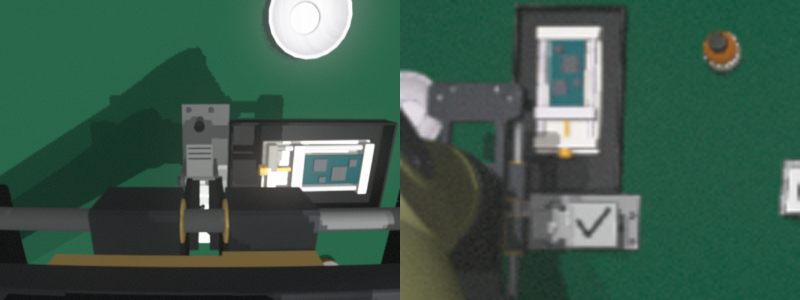

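The wrist view shows the fingers at (205,215), in line with the tail (200,158) along x. I'll press the tail down.

Call:
{"name": "move_arm", "arguments": {
  "deltas": [
    [[3, 0, 40], 0],
    [[3, 0, 62], 0],
    [[3, 0, 68], 0],
    [[3, 0, 74], 0],
    [[3, 0, 80], 0]
  ],
  "claw": 0
}}

```text
t: 1.95
tool_pos: [461.0, 300.4, 41.6]
tcp_rot: [0.705, 0.709, 0.001, 0.0]
force: [-0.6, 0.1, 2.0]
gripper_width: 0.005
finger_force: 1.0
```

Call:
{"name": "move_arm", "arguments": {
  "deltas": [
    [[-5, 0, 0], 0],
    [[-5, 0, 5], 0],
    [[-5, 0, 10], 0],
    [[-5, 0, 10], 0]
  ]
}}

```text
t: 2.45
tool_pos: [460.4, 294.3, 30.1]
tcp_rot: [0.705, 0.709, -0.0, 0.0]
force: [0.6, 1.3, 0.1]
gripper_width: 0.004
finger_force: 0.4
```

Call:
{"name": "move_arm", "arguments": {
  "deltas": [
    [[2, 0, -60], 0],
    [[0, 0, -105], 0],
    [[-55, 0, -105], 0],
    [[-110, 0, -105], 0],
    [[-112, 0, -100], 0]
  ]
}}

```text
t: 3.08
tool_pos: [461.3, 177.5, 130.6]
tcp_rot: [0.708, 0.706, -0.0, 0.0]
force: [0.1, 0.9, 0.1]
gripper_width: 0.002
finger_force: 0.0
```

```bash
python3 g.py 461 186 75; python3 - <<'E'
from h import *
a=[vision.read_camera(n)["img"][:,:,::-1] for n in("wrist","scene")]
cv2.imwrite("pics/w2.png",np.hstack([cv2.resize(a[0],(400,300)),cv2.resize(a[1][140:240,280:413],(400,300),interpolation=cv2.INTER_CUBIC)]))
E
```

```text
t 3.08 pos [461.3 177.5 130.6] F [0.1 0.9 0.1] grip 0.0 delta [ 8.6 -0.4 55.5] turn -0.002
```

View pics/w2.png

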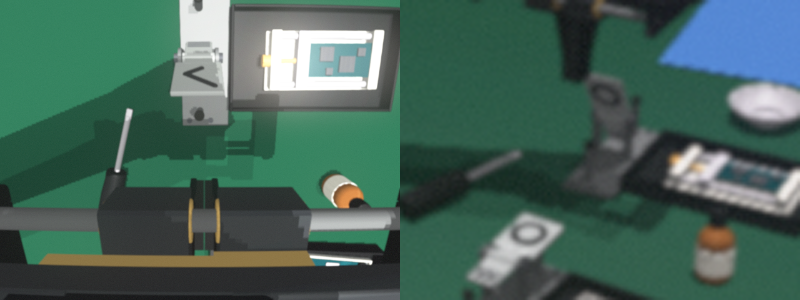

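The wrist and scene views show the plate raised to about 50° (wrist view, 195,75), with the ring on its underside. Now the sweep over.

Call:
{"name": "move_arm", "arguments": {
  "deltas": [
    [[0, 0, 30], 0],
    [[20, 0, 55], 0],
    [[40, 0, 55], 0],
    [[55, 0, 55], 0],
    [[67, 0, 55], 0]
  ]
}}

```text
t: 3.8
tool_pos: [461.2, 251.4, 76.7]
tcp_rot: [0.705, 0.709, 0.001, 0.0]
force: [0.1, -0.6, 1.0]
gripper_width: 0.007
finger_force: 0.3
```

```bash
python3 g.py 461 306 75
```

```text
t 3.8 pos [461.2 251.4  76.7] F [ 0.1 -0.6  1. ] grip 0.01 delta [54.6  0.1  1.7] turn 0.006
```

Call:
{"name": "move_arm", "arguments": {
  "deltas": [
    [[12, 0, 0], 0],
    [[24, 0, 0], 0],
    [[36, 0, 0], 0],
    [[48, 0, 0], 0],
    [[58, 0, 2], 0]
  ]
}}

```text
t: 4.42
tool_pos: [460.4, 308.7, 73.7]
tcp_rot: [0.705, 0.709, 0.0, -0.0]
force: [-0.7, -0.7, 1.3]
gripper_width: 0.005
finger_force: 0.2
```

```bash
python3 g.py 461 306 52
```

```text
t 4.42 pos [460.4 308.7  73.7] F [-0.7 -0.7  1.3] grip 0.0 delta [-2.7  0.5 21.7] turn 0.005
```

Call:
{"name": "move_arm", "arguments": {
  "deltas": [
    [[0, 0, 7], 0],
    [[0, 0, 13], 0],
    [[0, 0, 18], 0],
    [[0, 0, 21], 0],
    [[0, 0, 22], 0]
  ]
}}

```text
t: 5.05
tool_pos: [460.2, 307.2, 51.3]
tcp_rot: [0.705, 0.709, -0.0, -0.0]
force: [0.5, -0.3, 1.4]
gripper_width: 0.007
finger_force: 0.3
```

Call:
{"name": "move_arm", "arguments": {
  "deltas": [
    [[0, 0, 2], 0],
    [[0, 0, 2], 0],
    [[0, 0, -50], 0],
    [[0, 0, -100], 0],
    [[-20, 5, -105], 0]
  ]
}}

```text
t: 5.68
tool_pos: [467.3, 290.4, 160.9]
tcp_rot: [0.704, 0.71, 0.004, 0.0]
force: [0.2, 0.8, -0.7]
gripper_width: 0.006
finger_force: 0.0
```

Call:
{"name": "move_arm", "arguments": {
  "deltas": [
    [[-50, 2, 0], 0],
    [[-105, 4, 0], 0],
    [[-165, 6, 0], 0],
    [[-225, 8, 0], 0],
    [[-280, 10, 0], 0]
  ]
}}

```text
t: 6.3
tool_pos: [476.0, 4.7, 155.9]
tcp_rot: [0.706, 0.708, -0.0, -0.0]
force: [0.3, 0.2, 0.2]
gripper_width: 0.004
finger_force: 0.0
```

```bash
python3 g.py 471 -289 120;  python3 - <<'E'
from h import *
a=[vision.read_camera(n)["img"][:,:,::-1] for n in("top","scene")]
cv2.imwrite("pics/w3.png",np.hstack([cv2.resize(a[0][180:292,150:300],(400,300)),cv2.resize(a[1][140:240,280:413],(400,300),interpolation=cv2.INTER_CUBIC)]))
E
```

```text
t 6.3 pos [476.    4.7 155.9] F [0.3 0.2 0.2] grip 0.0 delta [-293.7   -6.1   35.9] turn 0.004
```

View pics/w3.png

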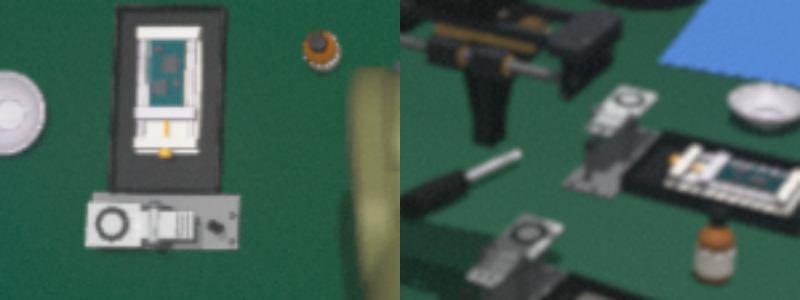

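Marker 2 now lies ring up (left crop, 112,225). On to marker 1.

Call:
{"name": "move_arm", "arguments": {
  "deltas": [
    [[-55, -1, 0], 0],
    [[-115, -3, 0], 0],
    [[-175, -4, 0], 0],
    [[-235, -5, 10], 0],
    [[-290, -6, 30], 0]
  ]
}}

```text
t: 7.02
tool_pos: [472.6, -284.3, 126.5]
tcp_rot: [0.705, 0.709, 0.001, 0.001]
force: [1.0, 1.0, -0.2]
gripper_width: 0.003
finger_force: 0.0
```

Call:
{"name": "move_arm", "arguments": {
  "deltas": [
    [[0, 0, 0], 0],
    [[0, 0, 0], 0]
  ]
}}

```text
t: 7.28
tool_pos: [471.9, -281.6, 125.7]
tcp_rot: [0.705, 0.709, -0.0, -0.001]
force: [0.5, -0.1, -0.8]
gripper_width: 0.008
finger_force: 0.0
```

```bash
python3 g.py 471 -289 40;  python3 - <<'E'
from h import *
c=vision.read_camera("top"); w=vision.read_camera("wrist")
for z in (50,60,70): print(ray(c,(181.9,264),z))
T=np.linalg.inv(np.array(c["world_from_camera"]))
for n,p in (("pred flat edge",(461,333,50)),("0.3",(461,330,68))):
    print(n,cv2.projectPoints(np.array([p],float),cv2.Rodrigues(T[:3,:3])[0],T[:3,3],np.array(c["K"]),np.array(c["D"]))[0].ravel())
cv2.imwrite("pics/w4.png",np.hstack([cv2.resize(w["img"][:,:,::-1],(400,300)),cv2.resize(c["img"][238:280,170:226,::-1],(400,300),interpolation=cv2.INTER_CUBIC)]))
E
```

```text
t 7.28 pos [ 471.9 -281.6  125.7] F [ 0.5 -0.1 -0.8] grip 0.01 delta [-7.5 -0.8 85.7] turn 0.005
[454.  333.9  50. ]
[453.5 331.   60. ]
[453.  328.1  70. ]
pred flat edge [182.41148052 261.10761782]
0.3 [181.51441382 260.67404954]
```

View pics/w4.png

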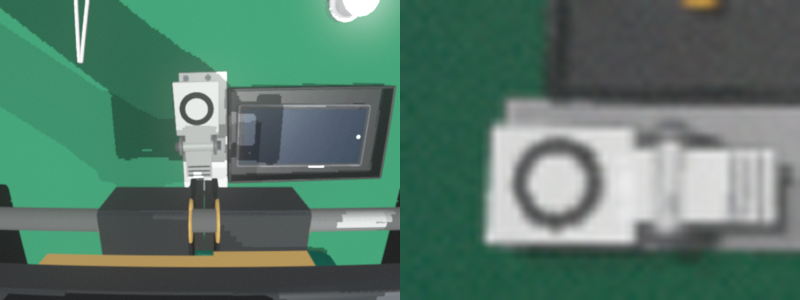

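Marker 2 looks flat. The fingers are lined up with marker 1's tail (200,172). I'll press the tail down.

Call:
{"name": "move_arm", "arguments": {
  "deltas": [
    [[-7, 0, 40], 0],
    [[-7, 0, 65], 0],
    [[-7, 0, 72], 0],
    [[-7, 0, 79], 0],
    [[-7, 0, 85], 0]
  ]
}}

```text
t: 8.0
tool_pos: [473.7, -289.2, 42.7]
tcp_rot: [0.705, 0.709, 0.001, 0.001]
force: [0.4, 0.8, 4.4]
gripper_width: 0.004
finger_force: 1.5
```

```bash
python3 g.py 471 -289 30
```

```text
t 8.0 pos [ 473.7 -289.2   42.7] F [0.4 0.8 4.4] grip 0.0 delta [ 0.2 -2.8 12.7] turn 0.006
```

Call:
{"name": "move_arm", "arguments": {
  "deltas": [
    [[0, 0, 4], 0],
    [[0, 0, 8], 0],
    [[0, 0, 11], 0],
    [[0, 0, 11], 0]
  ]
}}

```text
t: 8.5
tool_pos: [472.2, -289.6, 30.2]
tcp_rot: [0.705, 0.709, -0.0, 0.0]
force: [-0.0, -1.6, 1.6]
gripper_width: 0.006
finger_force: 0.5
```

Call:
{"name": "move_arm", "arguments": {
  "deltas": [
    [[-2, 0, -60], 0],
    [[0, 0, -105], 0],
    [[50, -1, -107], 0],
    [[100, -2, -107], 0],
    [[110, -2, -104], 0]
  ]
}}

```text
t: 9.12
tool_pos: [469.7, -175.1, 134.2]
tcp_rot: [0.703, 0.711, 0.001, -0.001]
force: [-0.5, -0.8, 0.7]
gripper_width: 0.005
finger_force: 0.0
```

```bash
python3 g.py 471 -180 75;  python3 - <<'E'
from h import *
w=vision.read_camera("wrist")
cv2.imwrite("pics/w5.png",cv2.resize(w["img"][:,:,::-1],(400,300)))
E
```

```text
t 9.12 pos [ 469.7 -175.1  134.2] F [-0.5 -0.8  0.7] grip 0.0 delta [-5.   1.3 59.2] turn 0.011
```

View pics/w5.png

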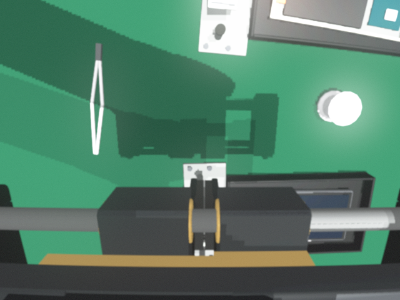

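The fingers hide the plate in this view, but the depth and forces matched marker 2. Sweeping it over.

Call:
{"name": "move_arm", "arguments": {
  "deltas": [
    [[-3, 1, 30], 0],
    [[-20, 1, 58], 0],
    [[-38, 1, 58], 0],
    [[-52, 1, 58], 0],
    [[-64, 1, 58], 0]
  ]
}}

```text
t: 9.8
tool_pos: [471.1, -244.8, 76.8]
tcp_rot: [0.706, 0.708, 0.0, 0.0]
force: [-0.4, 1.3, 0.9]
gripper_width: 0.006
finger_force: 0.3
```

```bash
python3 g.py 471 -300 75
```

```text
t 9.8 pos [ 471.1 -244.8   76.8] F [-0.4  1.3  0.9] grip 0.01 delta [-55.2  -0.3   1.8] turn 0.004
```

Call:
{"name": "move_arm", "arguments": {
  "deltas": [
    [[-12, 0, 0], 0],
    [[-24, 0, 0], 0],
    [[-36, 0, 0], 0],
    [[-48, 0, 0], 0],
    [[-57, 0, 2], 0]
  ]
}}

```text
t: 10.42
tool_pos: [471.5, -301.6, 74.7]
tcp_rot: [0.705, 0.709, -0.0, 0.0]
force: [-0.3, 0.6, 0.2]
gripper_width: 0.005
finger_force: 0.2
```

```bash
python3 g.py 471 -300 51
```

```text
t 10.43 pos [ 471.5 -301.6   74.7] F [-0.3  0.6  0.2] grip 0.01 delta [ 1.6 -0.5 23.7] turn 0.005
```

Call:
{"name": "move_arm", "arguments": {
  "deltas": [
    [[0, 0, 7], 0],
    [[0, 0, 14], 0],
    [[0, 0, 19], 0],
    [[0, 0, 23], 0],
    [[0, 0, 25], 0]
  ]
}}

```text
t: 11.05
tool_pos: [471.3, -300.2, 50.2]
tcp_rot: [0.705, 0.709, 0.0, -0.001]
force: [-4.4, 2.5, 15.2]
gripper_width: 0.008
finger_force: 7.8
```

Call:
{"name": "move_arm", "arguments": {
  "deltas": [
    [[0, 0, 0], 0],
    [[0, 0, -40], 0],
    [[0, 0, -90], 0],
    [[50, 0, -100], 0],
    [[100, 0, -100], 0]
  ]
}}

```text
t: 11.68
tool_pos: [471.5, -199.8, 150.8]
tcp_rot: [0.706, 0.708, 0.001, 0.001]
force: [0.3, 0.6, -0.2]
gripper_width: 0.004
finger_force: 0.0
```

Call:
{"name": "move_arm", "arguments": {
  "deltas": [
    [[60, 0, 0], 0],
    [[120, 0, 0], 0],
    [[180, 0, 0], 0],
    [[200, 0, 0], 0],
    [[200, 0, 0], 0]
  ]
}}

```text
t: 12.3
tool_pos: [469.6, 1.3, 149.5]
tcp_rot: [0.704, 0.71, 0.0, -0.0]
force: [0.5, -1.6, 0.5]
gripper_width: 0.005
finger_force: 0.0
```

```bash
python3 g.py 471 -180 75;  python3 - <<'E'
from h import *
c=vision.read_camera("top")["img"][:,:,::-1]; s=vision.read_camera("scene")["img"][:,:,::-1]
cv2.imwrite("pics/w6.png",np.vstack([np.hstack([cv2.resize(c[238:280,x:x+56],(400,300),interpolation=cv2.INTER_CUBIC) for x in (170,400)]),cv2.resize(s[160:340,170:410],(800,300),interpolation=cv2.INTER_CUBIC)]))
E
```

```text
t 12.3 pos [469.6   1.3 149.5] F [ 0.5 -1.6  0.5] grip 0.01 delta [-181.4   -0.3   74.4] turn 0.009
```

View pics/w6.png

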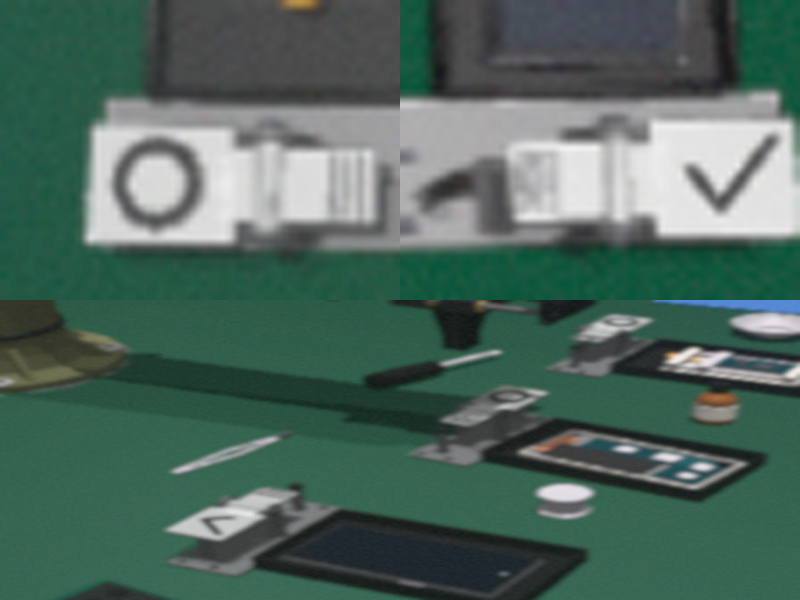

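The pictures show marker 2 ring up (155,185) and marker 1 tick up (730,170), both flat. The middle marker and the loose things are unchanged, and the arm is clear.

```bash
python3 -c "
from bench import arm
print(arm.sign_off())"
```

```text
the job is handed in; nothing more can be done
None
```

I handed the job in at about 12 s: the finished phone's marker lies flat with the tick up, the board jig's marker lies flat with the ring up, and the third marker and the loose things look unmoved in the last pictures; sign-off returned no verdict.

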